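# Index and lock the die turret of a bench hole punch

### The job

Turn the round steel turret by pushing at its edge until its square notch faces the slot in the grey lock block, then take the locking key from its wooden rest, press it down through notch and slot against the spring until it stands fully home on the slot floor, and let go. Work gently, feeling your way and never forcing the turret or the key, and leave the book, the weight and the paste pot where they are.

Things in the scene. Friction and masses are not known exactly. Their poses are not given: they have to be found in the camera images.
- die_table: Grey die table, fixed on packing that lifts it 0 to 12 mm off the bench (all its z are from its origin). Origin on its underside at the turret's axis; x points from there to the lock block, z up. Lock block: 60 mm wide (y), x 73 to 118 mm, top at z 55 mm. Under the turret: a foot 84 mm across, 29 mm high, and a plate 60 mm wide (y), 20 mm high, from x -40 to 118 mm.
- mark (a point): Point on the middle of the slot's mouth towards the turret, at the rim radius: die_table x 70 mm, y 0, z 55 mm. Axes as die_table.
- slot (a point): Where the middle of the key's foot finally stands, on the slot floor: die_table x 66 mm, y 0, z 20 mm; axes as die_table. The slot in the block is open above and towards the turret, 13 mm wide (y), 35 mm deep. At its far end a spring roller (24 mm across, nearest point x 80.5 mm, z 40 mm) gives way outwards and pinches the key: it must be pressed in, with 6 to 15 N, and does not drop by itself.
- turret (a joint): Angle of the turret, a steel disc 140 mm across, die_table z 30 to 55 mm, on a stiff upright bearing: 0 with the notch at the mark, positive counterclockwise from above; starts at 0.6 to 2.2, limits plus/minus 3.1. It stays where it is left. Turning it takes 2 to 4 N at the rim; pushes towards the axis only load the bearing. A thin bolt head stands 7 mm up at its centre.
- notch (a point): Middle of the mouth of the turret's square notch, on the rim at 70 mm radius, at the top face (die_table z 55 mm). The notch is 14 mm wide, goes right through and reaches in to 48 mm radius. Its x axis points outwards along the notch.
- bay_a (a point): Middle of a wide finger bay in the turret's rim, 90 degrees counterclockwise of the notch, at 61 mm radius and top-face height. Bays are 38 mm wide with parallel walls, go right through and reach in to 48 mm radius; a closed gripper fits in and can push a side wall.
- bay_b (a point): Middle of the same kind of bay, half a turn from the notch, at 61 mm radius.
- bay_c (a point): Middle of the same kind of bay, 90 degrees clockwise of the notch, at 61 mm radius.
- lock_key: Dark steel T-shaped key, upright in its rest, 85 mm tall, 250 g; origin: centre of its foot, z up. Blade 34 (x) by 12 mm (y); its lowest 5 mm taper by 4 mm at each x end and 1 mm at each y side, so pressed down it draws a slightly misplaced notch into line. Head 34 (x) by 20 mm (y), z 45 to 85 mm, gripped across y. Fits either way round, its x along die_table x.
- key_rest: Fixed wooden block 72 (x) by 56 (y) by 40 mm with a 38 (x) by 15 mm (y) pocket 30 mm deep that holds the key's foot 10 mm above the bench. Origin under its centre, on the bench.
- book_weight: Dark iron book weight, 70 by 130 by 34 mm, origin under its centre, on the bench; leave alone.
- paste_pot: White ceramic pot, 72 mm across, 70 mm high, origin under its centre, on the bench; leave alone.
- glued_book: Blue-bound book lying flat, 110 by 150 by 24 mm, origin under its centre, on the bench; leave alone.

How it is judged (in metres and radians):
On the way:
1. the turret's notch faces the mark (within 4 mm) and the turret stands still, the fingers clear of it (horizontal distance between notch and mark below 0.004 m and velocity of joint turret between -0.03 and 0.03 rad/s and contact force between the fingers and die_table below 0.05 N), for 0.2 s.
At the end, for the whole second after the job is handed in: The notch faces the mark within 3 mm, and the key stands upright (within 0.12 rad) through notch and slot with its foot within 1.5 mm of the slot floor and 8 mm of the slot point, released and at rest (horizontal distance between notch and mark below 0.003 m and horizontal distance between lock_key and slot below 0.008 m and z of lock_key in the frame of slot between -0.0015 and 0.0015 m and angle between lock_key's own z axis and vertical below 0.12 rad and angle between the x axis of lock_key and the x axis of die_table, either way round below 0.2 rad and linear speed of lock_key below 0.01 m/s); the robot touches nothing.
It fails at once if the fingers push the turret or its table with more than 25 N (contact force between the fingers and die_table above 25 N).
It fails at once if the key is forced against the turret, block or slot floor with more than 40 N (contact force between lock_key and die_table above 40 N).
It fails at once if the book weight, pot or book is moved more than 15 mm (distance of any of book_weight, paste_pot, glued_book from where it was at the start of the episode above 0.015 m).
It also fails if it takes over 72 s, if anything falls off the work surface, if the arm or the gripper's body presses on something with over 40 N, if the wrist force passes 120 N, or if a joint passes its speed limit or range.

### The arm

A 6-joint arm with a two-finger parallel gripper is mounted at the origin on the work surface. World frame = base frame: x ahead of the robot, y to its left, z up, the work surface at z = 0. Lengths are in mm, angles in rad, forces in N, time in s.
With the tool pointing down it reaches from about 275 to 1000 mm from the base axis. Payload 8.4 kg.
Tool frame: the origin (TCP) lies on the mounting face of the last link; the fingertips stand 173 mm ahead of it and the grasp point (between the pads) lies 155 mm ahead of it; z points along the fingers, y is the line along which they close (so a half turn about z gives the same grasp; the last joint's range is limited). The gripper opens to 85 mm and grips with 20 to 120 N. Pads are 22 mm wide; open, the fingers measure 114 mm over their backs; the gripper's body (76 mm by 85 mm) begins 54 mm behind the grasp point. The pads swing forward as they close: fully open they stand 13 mm farther back than shut.
Start: joints at [-1.351, 0.353, 1.633, -0, 1.155, -0.002], TCP at [137.49, -609.693, 404.681] pointing down, gripper open.
Joint ranges: [-2.63, 2.63], [-0.92, 2.1], [0.06, 2.66], [-1.3, 4.44], [0, 2.69], [-3.02, 3.02]. Speed limits (rad/s): [2.22, 2.22, 2.79, 3.14, 3.14, 3.14].

### API

Orientations are given as [roll, pitch, yaw] about the fixed x, y, z axes, in that order (R = Rz(yaw) Ry(pitch) Rx(roll)).
In Python, from rig import r gives the robot as it stands.
- The arm moves only by the tool apply_moves, never from a script. Its argument "deltas" is a list of rows, each an object with "claw": the gripper command: -1 is fully open, 1 is shut, values between are in proportion; "delta_pos": the shift along the tool's x, y, z in cm, a list of three; "yaw": the turn about the tool's z in rad. In form: [{"claw": claw, "delta_pos": [tx, ty, tz], "yaw": yaw}, ...]. A call has 1 to 8 rows; each row shifts and turns the commanded pose from where the row before left it, along the tool's axes as they then stand; what a row does not reach is not made up. A row lasts 1/8 s, in which the tool goes at most 62.5 mm and 10.7 degrees, less where a joint would pass 70% of its speed; a pose out of reach is approached as far as the arm can. A call with a gripper value outside its range is refused whole. The fingers move at their own pace and stop on an object; "grip_force" is the grip in N (left out, the last holds). Time passes only in rows, so rows that do not move let the fingers close. It gives the time, the measured TCP pose, the force, the opening and the grip force at its end, in the units of the state.
- r.sense(): the state, without advancing time (a new reading comes with each control period).
- r.grab_frame(name): name is "side" or "top"; returns a dict with "img" (400x640x3 uint8, blue, green, red), "z_map" (400x640 float32, mm along the optical axis (not along the pixel's ray), 0 where there is no reading), "fx", "fy", "cx", "cy" (pixels), "eye" and "rotation" of the camera in the world. Camera axes: x right, y up, looking along -z (the intrinsics and any distortion apply to the point x, -y, -z); pixel columns grow to the right and rows downward; lengths in mm; the calibration is good to about 2 mm. A picture is of the moment at which its call begins.
- r.sign_off(): hands the job in; it is judged then, once.
The state is a dict: "clock": time; "qpos": joint angles; "qvel": joint speeds; "joint_efforts": joint torques, N m; "eef_pos": TCP position; "tcp_rot": TCP orientation; "contact_force": force on the tool from outside, world axes, zero at the start; "wrist_torque": the same for the moment, N m; "opening": opening from 0.0 (shut) to 1.0 (fully open); "grasp_force": force on a finger pad.
Only numpy, scipy, OpenCV 4.12 (cv2) and the standard library are available. Lean on these libraries where they do the work, as an engineer would, in place of code of your own. Each camera call takes 0.05 s, during which the arm holds its last target. There are 200 camera calls.

## Working session

There is one attempt and no reset: what is moved stays moved. The work goes in short steps, Python scripts to look and compute and a tool call to move; the robot and the scene stay as the last step left them, time stands still between calls to the robot, and variables do not carry over. Pictures are saved under pics/ and viewed, at most 10 in all, crops included, and the job is handed in when it is done.

Besides the shell and the picture viewer there is one more tool, called by a JSON object that holds its "name" and its "arguments". apply_moves: Moves the arm, as the interface text tells. Its arguments: {"type":"object","properties":{"deltas":{"type":"array"},"grip_force":{"type":"number"}},"required":["deltas"]}

```bash
ls; mkdir -p pics; python3 - <<'E'
from rig import r
import cv2,numpy as np
np.set_printoptions(suppress=True,precision=4)
print(r.sense())
for n in("side","top"):
    f=r.grab_frame(n);cv2.imwrite(f"pics/{n}0.png",f["img"]);np.savez(f"{n}0.npz",**f)
    print(n,[f[k] for k in f if k not in("img","z_map")],f.keys())
E
```

```text
pics
{'clock': 0.0, 'qpos': array([-1.3514,  0.3537,  1.6341,  0.    ,  1.1552, -0.0024]), 'qvel': array([ 0.0013,  0.0013, -0.0009,  0.0005,  0.0003, -0.0004]), 'joint_efforts': array([  0.0005, -60.5238, -34.207 ,   0.0001,   0.0095,  -0.    ]), 'eef_pos': array([ 137.436 , -609.4638,  403.9541]), 'tcp_rot': array([-3.1402, -0.    ,  0.2218]), 'contact_force': array([-0.248 ,  0.0863,  0.1135]), 'wrist_torque': array([-0.0498,  0.0457,  0.0213]), 'grasp_force': 0.0, 'opening': 0.9997045888752448}
side [408.68234479935376, 408.68234479935376, 322.84829436063734, 200.98429278157099, array([172.5271, 461.0591, 687.8415]), array([ 0.7969, -0.0082, -2.3732])] dict_keys(['img', 'z_map', 'fx', 'fy', 'cx', 'cy', 'eye', 'rotation'])
top [412.13481287884315, 412.13481287884315, 306.6150296012385, 198.10121155819772, array([ 415.6455,    2.023 , 1096.8501]), array([ 0.1838,  0.0176, -1.5888])] dict_keys(['img', 'z_map', 'fx', 'fy', 'cx', 'cy', 'eye', 'rotation'])
```

View pics/side0.png

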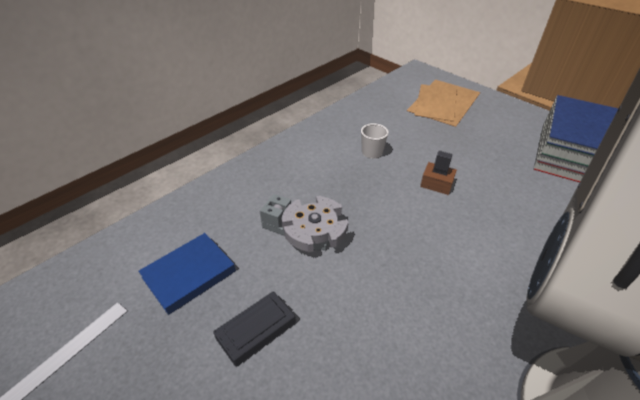

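View pics/top0.png

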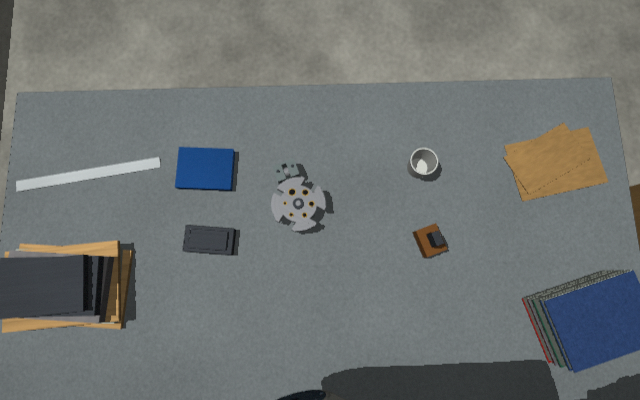

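The side view shows the turret near (315,220), the lock block at (275,213) and the key at (443,162). In the top view they are at (299,204), (288,170) and (433,240). Next I'll build point clouds and zoomed crops.

```bash
cat > h.py <<'E'
import numpy as np,cv2
from scipy.spatial.transform import Rotation as R
np.set_printoptions(suppress=True,precision=2)
def cloud(f):
    v,u=np.mgrid[0:400,0:640]; d=f["z_map"].astype(float)
    c=np.stack([(u-f["cx"])/f["fx"]*d,-(v-f["cy"])/f["fy"]*d,-d],-1)
    return c@R.from_euler("xyz",f["rotation"]).as_matrix().T+f["eye"]
def toplane(f,uv,z):
    uv=np.atleast_2d(uv).astype(float)
    d=np.stack([(uv[:,0]-f["cx"])/f["fx"],-(uv[:,1]-f["cy"])/f["fy"],-np.ones(len(uv))],-1)@R.from_euler("xyz",f["rotation"]).as_matrix().T
    return f["eye"]+d*((z-f["eye"][2])/d[:,2])[:,None]
def proj(f,P):
    c=(np.atleast_2d(P)-f["eye"])@R.from_euler("xyz",f["rotation"]).as_matrix()
    return np.stack([f["cx"]-f["fx"]*c[:,0]/c[:,2],f["cy"]+f["fy"]*c[:,1]/c[:,2]],-1)
def ortho(f,c,z,half,s):  # rectify plane z about c (x right,y up), s px/mm
    n=int(2*half*s); a=np.array([[-half,half],[half,half],[half,-half],[-half,-half]])
    P=np.c_[a+c,np.full(4,z)]
    H=cv2.getPerspectiveTransform(proj(f,P).astype(np.float32),np.float32([[0,0],[n,0],[n,n],[0,n]]))
    return cv2.warpPerspective(f["img"],H,(n,n),flags=cv2.INTER_CUBIC)
E
python3 - <<'E'
from h import *
F={n:dict(np.load(n+"0.npz")) for n in("side","top")}
W={n:cloud(F[n]) for n in F}
for n,(tb,kb) in {"side":((250,185,360,260),(415,145,465,200)),"top":((265,150,335,240),(405,215,455,265))}.items():
    for nm,b in(("tur",tb),("key",kb)):
        p=W[n][b[1]:b[3],b[0]:b[2]].reshape(-1,3)
        print(n,nm,"bench",np.median(p[abs(p[:,2])<8][:,2]),np.histogram(p[:,2],bins=np.arange(-10,110,4))[0])
        if nm=="tur":
            q=p[(p[:,2]>48)&(p[:,2]<75)];print(" top",len(q),np.median(q[:,2]),q.min(0),q.max(0))
        else:
            for lo,hi in((33,46),(85,102)):
                q=p[(p[:,2]>lo)&(p[:,2]<hi)];print(" ",lo,len(q),np.median(q[:,2]),q.mean(0),cv2.minAreaRect(q[:,:2].astype(np.float32)))
E
```

```text
side tur bench -0.837488539352762 [   0  889 3770   88   42   42   57   56   26   47  108  117  131  148
  159 1218 1248   62    6    0    0    0    0    0    0    0    0    0
    0]
 top 2622 54.00339561902655 [526.4  -30.33  48.01] [718.6  112.07  63.04]
side key bench -1.2033696278854222 [   0  503 1242   48   31   47   31   36   45   33   44  133  228   19
   19    8   17   18   18   19   23   22   19   17   20   62   28    0
    0]
  33 393 38.50245787086283 [ 495.   -289.     38.54] ((498.357421875, -295.5747985839844), (72.20207977294922, 60.63508987426758), 19.841917037963867)
  85 117 93.09448433976479 [ 497.06 -292.91   91.87] ((498.2767639160156, -295.95806884765625), (33.67247009277344, 23.33460235595703), 20.812454223632812)
top tur bench -0.292546149528107 [  17  827 2552  490    3    2    2   18    5    6   13   19   23   30
   72  792 1242  154   11    0    0    0    0    0    0    0    0    0
    0]
 top 2244 54.6727433315358 [525.62 -29.95  48.05] [714.81 108.93  64.25]
top key bench -0.2756348868265377 [   7  349 1165  242   14   14   13   11   17    5   17   97  311   49
    1    0    1    5    6    7   10    5    5   10    7   41   73    5
    0]
  33 463 39.577248314576764 [ 495.63 -293.01   39.51] ((497.19854736328125, -297.2448425292969), (72.01718139648438, 58.00877380371094), 19.925533294677734)
  85 127 94.64603757325119 [ 497.41 -296.48   94.28] ((497.5101623535156, -297.3493347167969), (33.762516021728516, 20.19341468811035), 20.90340232849121)
```

```bash
python3 - <<'E'
from h import *
F={n:dict(np.load(n+"0.npz")) for n in("side","top")}
ims=[]
for n,b in {"side":(250,185,360,260),"top":(265,150,335,240)}.items():
    p=cloud(F[n])[b[1]:b[3],b[0]:b[2]].reshape(-1,3)
    q=p[(p[:,2]>52)&(p[:,2]<61)]
    print(n,"face z pct",np.percentile(q[:,2],[10,25,50,75,90]))
    ims.append(ortho(F[n],np.array([620,25]),55,100,3.))
    np.save(n+"q.npy",q)
im=np.hstack([cv2.resize(i,(400,400)) for i in ims]);cv2.imwrite("pics/ort.png",im)
# occupancy
E
```

```text
side face z pct [52.82 53.43 54.14 54.98 55.84]
top face z pct [52.82 53.77 54.91 56.23 57.55]
```

View pics/ort.png

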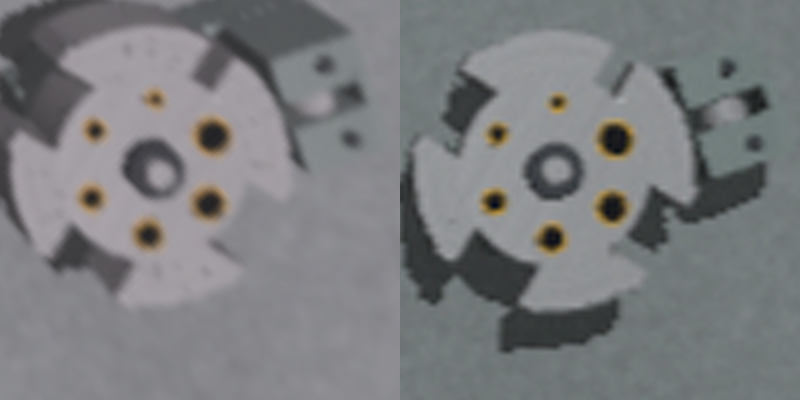

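```bash
cat >> h.py <<'E'
from scipy.optimize import minimize
def model(p,s,half,sub=1):
    # signed turret-face mask, coords mm around ortho centre
    n=int(2*half*s); i=(np.arange(n)+.5)/s-half; X,Y=np.meshgrid(i,-i)
    X=X-p[0];Y=Y-p[1]; c,sn=np.cos(p[2]),np.sin(p[2]); x=c*X+sn*Y; y=-sn*X+c*Y
    sd=70-np.hypot(x,y)
    def cut(a,b,h): return np.maximum(48-a, abs(b)-h)
    for a,b,h in((x,y,7),(y,x,19),(-x,y,19),(-y,x,19)): sd=np.minimum(sd,cut(a,b,h))
    return 1/(1+np.exp(-np.clip(sd/1.0,-30,30)))
def fit_turret(f,c,z,th0,half=100,s=2.,ret=False):
    g=ortho(f,c,z,half,s).astype(float).mean(2)
    g=cv2.GaussianBlur(g,(0,0),1.5)
    n=int(2*half*s); i=(np.arange(n)+.5)/s-half; X,Y=np.meshgrid(i,-i)
    def w(p): 
        rr=np.hypot(X-p[0],Y-p[1]); return (rr>48)&(rr<85)
    def cost(p):
        m=model(p,s,half); k=w(p); a=m[k];b=g[k]
        return -np.corrcoef(a,b)[0,1]
    best=None
    for t in th0:
        for d in ((0,0),(4,4),(-4,-4)):
            o=minimize(cost,[p0[0]+d[0],p0[1]+d[1],t],method="Nelder-Mead",options=dict(initial_simplex=[[p0[0]+d[0],p0[1]+d[1],t],[p0[0]+d[0]+4,p0[1]+d[1],t],[p0[0]+d[0],p0[1]+d[1]+4,t],[p0[0]+d[0],p0[1]+d[1],t+.1]]))
            if best is None or o.fun<best.fun: best=o
    return best.x[0]+c[0],best.x[1]+c[1],best.x[2],-best.fun
p0=[-23,16]
E
python3 - <<'E'
from h import *
c=np.array([620,25])
F={n:dict(np.load(n+"0.npz")) for n in("side","top")}
for z in(52,55,58,62): print(z,[np.round(fit_turret(F[n],c,z,(.9,1.05,1.2)),3) for n in F])
for n,b in {"side":(250,185,360,260),"top":(265,150,335,240)}.items():
    p=cloud(F[n])[b[1]:b[3],b[0]:b[2]].reshape(-1,3)
    r_=np.hypot(p[:,0]-597,p[:,1]-41)
    q=p[(p[:,2]>51)&(p[:,2]<60)&(r_>73)]
    rc=cv2.minAreaRect(q[:,:2].astype(np.float32));print(n,len(q),np.median(q[:,2]),rc,np.degrees(np.arctan2(rc[0][1]-41,rc[0][0]-597)))
    print(cv2.boxPoints(rc))
E
```

```text
52 [array([597.75,  39.25,   1.01,   0.7 ]), array([597.99,  40.7 ,   1.02,   0.71])]
55 [array([595.75,  41.25,   1.01,   0.7 ]), array([597.41,  40.64,   1.02,   0.71])]
58 [array([593.75,  43.04,   1.01,   0.69]), array([596.89,  40.6 ,   1.02,   0.7 ])]
62 [array([590.95,  45.25,   1.01,   0.68]), array([596.22,  40.46,   1.02,   0.7 ])]
side 374 54.073989059955125 ((637.0043334960938, 70.88691711425781), (161.3343505859375, 68.16437530517578), 2.8450381755828857) 36.76311402260965
[[554.74 100.92]
 [558.13  32.84]
 [719.26  40.85]
 [715.88 108.93]]
top 320 54.87450963563015 ((686.3576049804688, 71.51847839355469), (45.55437088012695, 59.82038497924805), 19.670507431030273) 18.85667619152878
[[654.84  92.02]
 [674.98  35.69]
 [717.87  51.02]
 [697.74 107.35]]
```

```bash
cat >> h.py <<'E'
def plan(start,goal,n,claw,dec=2):
    """start/goal = x,y,z(mm),yaw, tool down; prints n rows"""
    p=np.array(start,float);g=np.array(goal,float);rows=[]
    for k in range(n):
        t=p+(g-p)/(n-k); c,s=np.cos(p[3]),np.sin(p[3]); B=np.array([[c,s,0],[s,-c,0],[0,0,-1]]) # rows: tool axes
        d=np.round(B@(t[:3]-p[:3])/10,dec); w=round(-(t[3]-p[3]),3)
        p[:3]+=B.T@d*10; p[3]-=w
        rows.append('{"claw":%g,"delta_pos":[%g,%g,%g],"yaw":%g}'%(claw,*d,w))
    for i in range(0,n,8): print("["+",".join(rows[i:i+8])+"]")
    print("end",p)
    return p
def st():
    from rig import r
    s=r.sense(); print("t",s["clock"],"pos",s["eef_pos"],"rot",s["tcp_rot"],"F",s["contact_force"],"T",s["wrist_torque"],"open",s["opening"],"g",s["grasp_force"]);return s
A=np.array([597.,40.2]); TB=0.342
def bay(b,rad,tan,z): # tool pose in bay with axis angle b; tan>0 ccw
    return [A[0]+rad*np.cos(b)-tan*np.sin(b),A[1]+rad*np.sin(b)+tan*np.cos(b),z,b+np.pi/2]
E
python3 -c "
from h import *
p=plan([137.4,-609.5,404.3,.222],bay(1.015-np.pi/2,65,0,300),16,1)
"
```

```text
[{"claw":1,"delta_pos":[3.99,-3.04,0.65],"yaw":-0.05},{"claw":1,"delta_pos":[4.13,-2.84,0.65],"yaw":-0.05},{"claw":1,"delta_pos":[4.27,-2.63,0.65],"yaw":-0.049},{"claw":1,"delta_pos":[4.39,-2.42,0.65],"yaw":-0.05},{"claw":1,"delta_pos":[4.51,-2.2,0.65],"yaw":-0.049},{"claw":1,"delta_pos":[4.61,-1.97,0.65],"yaw":-0.05},{"claw":1,"delta_pos":[4.7,-1.74,0.65],"yaw":-0.049},{"claw":1,"delta_pos":[4.78,-1.51,0.65],"yaw":-0.05}]
[{"claw":1,"delta_pos":[4.85,-1.27,0.65],"yaw":-0.049},{"claw":1,"delta_pos":[4.91,-1.03,0.65],"yaw":-0.05},{"claw":1,"delta_pos":[4.95,-0.78,0.66],"yaw":-0.049},{"claw":1,"delta_pos":[4.99,-0.53,0.65],"yaw":-0.05},{"claw":1,"delta_pos":[5.01,-0.28,0.66],"yaw":-0.049},{"claw":1,"delta_pos":[5.01,-0.04,0.65],"yaw":-0.05},{"claw":1,"delta_pos":[5.01,0.21,0.66],"yaw":-0.049},{"claw":1,"delta_pos":[5,0.46,0.65],"yaw":-0.05}]
end [652.25   5.88 300.     1.02]
```

{"name": "apply_moves", "arguments": {"deltas": [{"claw": 1,"delta_pos": [3.99,-3.04,0.65],"yaw": -0.05},{"claw": 1,"delta_pos": [4.13,-2.84,0.65],"yaw": -0.05},{"claw": 1,"delta_pos": [4.27,-2.63,0.65],"yaw": -0.049},{"claw": 1,"delta_pos": [4.39,-2.42,0.65],"yaw": -0.05},{"claw": 1,"delta_pos": [4.51,-2.2,0.65],"yaw": -0.049},{"claw": 1,"delta_pos": [4.61,-1.97,0.65],"yaw": -0.05},{"claw": 1,"delta_pos": [4.7,-1.74,0.65],"yaw": -0.049},{"claw": 1,"delta_pos": [4.78,-1.51,0.65],"yaw": -0.05}], "grip_force": 20}}

```text
clock: 1.1
eef_pos: [395.6, -300.6, 352.4]
tcp_rot: [-3.141, 0.0, 0.62]
contact_force: [0.5, -0.2, -0.3]
opening: 0.0
grasp_force: 0.0
```

{"name": "apply_moves", "arguments": {"deltas": [{"claw": 1,"delta_pos": [4.85,-1.27,0.65],"yaw": -0.049},{"claw": 1,"delta_pos": [4.91,-1.03,0.65],"yaw": -0.05},{"claw": 1,"delta_pos": [4.95,-0.78,0.66],"yaw": -0.049},{"claw": 1,"delta_pos": [4.99,-0.53,0.65],"yaw": -0.05},{"claw": 1,"delta_pos": [5.01,-0.28,0.66],"yaw": -0.049},{"claw": 1,"delta_pos": [5.01,-0.04,0.65],"yaw": -0.05},{"claw": 1,"delta_pos": [5.01,0.21,0.66],"yaw": -0.049},{"claw": 1,"delta_pos": [5,0.46,0.65],"yaw": -0.05}]}}

```text
clock: 2.1
eef_pos: [653.3, 7.0, 299.8]
tcp_rot: [-3.141, 0.0, 1.017]
contact_force: [0.1, -0.5, 0.5]
opening: -0.002
grasp_force: 0.0
```

{"name": "apply_moves", "arguments": {"deltas": [{"claw": 1,"delta_pos": [0,0,0],"yaw": 0},{"claw": 1,"delta_pos": [0,0,0],"yaw": 0}]}}

```text
clock: 2.35
eef_pos: [651.9, 5.5, 299.8]
tcp_rot: [-3.14, 0.001, 1.015]
contact_force: [0.5, -0.1, 0.0]
opening: -0.002
grasp_force: 0.0
```

```bash
python3 - <<'E'
from h import *
from rig import r
s=st()
p=[*s["eef_pos"],s["tcp_rot"][2]]
for n in("side","top"):
    f=r.grab_frame(n);np.savez(n+"1.npz",**f)
    u=proj(f,[p[0],p[1],p[2]-173])[0];print(n,"tip px",u)
    # depth around tip
    P=cloud(f);m=(P[...,2]>p[2]-172)&(P[...,2]<p[2]-120)&(np.hypot(P[...,0]-p[0],P[...,1]-p[1])<45)
    print(m.sum(), P[m].mean(0) if m.any() else None, P[m].min(0),P[m].max(0))
    c=f["img"][int(u[1])-90:int(u[1])+60,int(u[0])-90:int(u[0])+90]
    cv2.imwrite(f"pics/tip_{n}.png",cv2.resize(c,None,fx=2.2,fy=2.2))
a=cv2.imread("pics/tip_side.png");b=cv2.imread("pics/tip_top.png")
h=min(a.shape[0],b.shape[0]);cv2.imwrite("pics/tip.png",np.hstack([a[:h],b[:h]]))
E
```

```text
t 2.35 pos [651.93   5.48 299.76] rot [-3.14  0.    1.01] F [ 0.55 -0.07  0.03] T [0.03 0.01 0.02] open -0.001513803396227808 g 0.0
side tip px [307.41 172.28]
157 [645.24  15.64 152.28] [618.37   0.06 127.92] [683.24  32.73 179.64]
top tip px [310.48 175.42]Traceback (most recent call last):
  File "<stdin>", line 10, in <module>
    return umr_minimum(a, axis, None, out, keepdims, initial, where)
ValueError: zero-size array to reduction operation minimum which has no identity
```

{"name": "apply_moves", "arguments": {"deltas": [{"claw": 1,"delta_pos": [0,0.1,3],"yaw": 0},{"claw": 1,"delta_pos": [0,0.1,3],"yaw": 0},{"claw": 1,"delta_pos": [0,0,0.6],"yaw": 0},{"claw": 1,"delta_pos": [0,0,0.4],"yaw": 0},{"claw": 1,"delta_pos": [0,0,0.2],"yaw": 0},{"claw": 1,"delta_pos": [0,0,0.2],"yaw": 0},{"claw": 1,"delta_pos": [0,0,0],"yaw": 0}]}}

```text
clock: 3.32
eef_pos: [654.3, 4.6, 226.8]
tcp_rot: [3.141, -0.0, 1.015]
contact_force: [0.4, -0.1, 0.3]
opening: -0.001
grasp_force: 0.0
```

{"name": "apply_moves", "arguments": {"deltas": [{"claw": 1,"delta_pos": [0,0,0.25],"yaw": 0},{"claw": 1,"delta_pos": [0,0,0.25],"yaw": 0},{"claw": 1,"delta_pos": [0,0,0.25],"yaw": 0},{"claw": 1,"delta_pos": [0,0,0.25],"yaw": 0},{"claw": 1,"delta_pos": [0,0,0],"yaw": 0}]}}

```text
clock: 3.95
eef_pos: [654.0, 4.5, 216.0]
tcp_rot: [-3.141, 0.0, 1.015]
contact_force: [0.3, 0.4, 0.1]
opening: -0.0
grasp_force: 0.0
```

{"name": "apply_moves", "arguments": {"deltas": [{"claw": 1,"delta_pos": [-0.2,0,0],"yaw": 0},{"claw": 1,"delta_pos": [-0.2,0,0],"yaw": 0},{"claw": 1,"delta_pos": [-0.15,0,0],"yaw": 0},{"claw": 1,"delta_pos": [-0.1,0,0],"yaw": 0},{"claw": 1,"delta_pos": [-0.1,0,0],"yaw": 0},{"claw": 1,"delta_pos": [-0.1,0,0],"yaw": 0}]}}

```text
clock: 4.7
eef_pos: [649.7, -2.7, 216.4]
tcp_rot: [3.142, -0.0, 1.015]
contact_force: [0.2, -0.1, 0.3]
opening: 0.0
grasp_force: 0.0
```

{"name": "apply_moves", "arguments": {"deltas": [{"claw": 1,"delta_pos": [-0.13,-0.018,0],"yaw": 0.02},{"claw": 1,"delta_pos": [-0.13,-0.018,0],"yaw": 0.02},{"claw": 1,"delta_pos": [-0.13,-0.018,0],"yaw": 0.02},{"claw": 1,"delta_pos": [-0.13,-0.018,0],"yaw": 0.02}]}}

```text
clock: 5.2
eef_pos: [646.3, -6.7, 216.4]
tcp_rot: [3.141, -0.0, 0.933]
contact_force: [2.0, 1.2, -1.8]
opening: 0.004
grasp_force: 1.1
```

{"name": "apply_moves", "arguments": {"deltas": [{"claw": 1,"delta_pos": [-0.17,-0.022,0],"yaw": 0.025},{"claw": 1,"delta_pos": [-0.17,-0.022,0],"yaw": 0.025},{"claw": 1,"delta_pos": [-0.17,-0.022,0],"yaw": 0.025},{"claw": 1,"delta_pos": [-0.17,-0.022,0],"yaw": 0.025},{"claw": 1,"delta_pos": [-0.17,-0.022,0],"yaw": 0.025}]}}

```text
clock: 5.82
eef_pos: [639.9, -12.6, 216.5]
tcp_rot: [3.141, -0.0, 0.808]
contact_force: [2.4, 0.0, -0.2]
opening: -0.001
grasp_force: 1.0
```

```bash
python3 - <<'E'
from h import *
from rig import r
s=st(); d=s["eef_pos"][:2]-A; b=s["tcp_rot"][2]-np.pi/2
er=np.array([np.cos(b),np.sin(b)]);et=np.array([-er[1],er[0]])
print("b",b,"rad",d@er,"tan",d@et,"F rad,tan",s["contact_force"][:2]@er,s["contact_force"][:2]@et)
c=np.array([620,25])
for n in("side","top"):
    f=r.grab_frame(n);np.savez(n+"2.npz",**f)
    print(n,fit_turret(f,c,55,(.7,.85,1.0)))
E
```

```text
t 5.825 pos [639.94 -12.62 216.45] rot [ 3.14 -0.    0.81] F [ 2.37  0.01 -0.25] T [ 0.08 -0.44 -0.04] open -0.0006830398968491975 g 1.02760938112624
b -0.7626863503103287 rad 67.5331099121143 tan -8.52420683120608 F rad,tan 1.7120379401932204 1.6435775724948412
side (np.float64(594.7500400437941), np.float64(41.4888574358679), np.float64(0.7888616466706182), np.float64(0.6308198013273261))
top (np.float64(593.4106370671785), np.float64(38.73066816649005), np.float64(0.9217802999281507), np.float64(0.4536530287351363))
```

{"name": "apply_moves", "arguments": {"deltas": [{"claw": 1,"delta_pos": [-0.17,-0.024,0],"yaw": 0.025},{"claw": 1,"delta_pos": [-0.17,-0.024,0],"yaw": 0.025},{"claw": 1,"delta_pos": [-0.17,-0.024,0],"yaw": 0.025},{"claw": 1,"delta_pos": [-0.17,-0.024,0],"yaw": 0.025},{"claw": 1,"delta_pos": [-0.17,-0.024,0],"yaw": 0.025},{"claw": 1,"delta_pos": [-0.17,-0.024,0],"yaw": 0.025},{"claw": 1,"delta_pos": [-0.17,-0.024,0],"yaw": 0.025},{"claw": 1,"delta_pos": [-0.17,-0.024,0],"yaw": 0.025}]}}

```text
clock: 6.92
eef_pos: [628.4, -20.1, 216.4]
tcp_rot: [3.142, -0.0, 0.608]
contact_force: [3.1, -0.4, 0.1]
opening: -0.002
grasp_force: 1.0
```

{"name": "apply_moves", "arguments": {"deltas": [{"claw": 1,"delta_pos": [-0.17,-0.024,0],"yaw": 0.025},{"claw": 1,"delta_pos": [-0.17,-0.024,0],"yaw": 0.025},{"claw": 1,"delta_pos": [-0.17,-0.024,0],"yaw": 0.025},{"claw": 1,"delta_pos": [-0.17,-0.024,0],"yaw": 0.025},{"claw": 1,"delta_pos": [-0.17,-0.024,0],"yaw": 0.025},{"claw": 1,"delta_pos": [-0.17,-0.024,0],"yaw": 0.025},{"claw": 1,"delta_pos": [-0.17,-0.024,0],"yaw": 0.025},{"claw": 1,"delta_pos": [0,0,0],"yaw": 0}]}}

```text
clock: 7.92
eef_pos: [617.1, -24.7, 216.3]
tcp_rot: [-3.141, 0.001, 0.434]
contact_force: [1.0, -0.1, -0.1]
opening: -0.001
grasp_force: 0.5
```

```bash
cat > look.py <<'E'
from h import *
from rig import r
import sys
s=st(); d=s["eef_pos"][:2]-A; b=s["tcp_rot"][2]-np.pi/2
er=np.array([np.cos(b),np.sin(b)]);et=np.array([-er[1],er[0]])
print("yaw",s["tcp_rot"][2],"rad",d@er,"tan",d@et,"F rad,tan",s["contact_force"][:2]@er,s["contact_force"][:2]@et)
c=np.array([620,25])
for n in("side","top"):
    f=r.grab_frame(n);np.savez(n+sys.argv[1]+".npz",**f)
    print(n,np.round(fit_turret(f,c,55,(.25,.35,.45)),3))
E
python3 look.py 3
```

```text
t 7.925 pos [617.15 -24.65 216.32] rot [-3.14  0.    0.43] F [ 0.98 -0.05 -0.07] T [-0.05 -0.2   0.02] open -0.0009635993115430081 g 0.5134786292910576
yaw 0.4342372562852397 rad 67.3088263180493 tan -9.005055664229324 F rad,tan 0.45806538508207767 0.8636486398950821
side [595.21  41.57   0.41   0.71]
top [585.21  51.81   0.21   0.38]
```

{"name": "apply_moves", "arguments": {"deltas": [{"claw": 1,"delta_pos": [-0.13,-0.018,0],"yaw": 0.02},{"claw": 1,"delta_pos": [-0.13,-0.018,0],"yaw": 0.02},{"claw": 1,"delta_pos": [-0.1,-0.012,0],"yaw": 0.015},{"claw": 1,"delta_pos": [0,0,0],"yaw": 0},{"claw": 1,"delta_pos": [0.3,0,0],"yaw": 0},{"claw": 1,"delta_pos": [0.5,0,0],"yaw": 0},{"claw": 1,"delta_pos": [0,0,-1],"yaw": 0},{"claw": 1,"delta_pos": [0,0,-3],"yaw": 0}]}}

```text
clock: 9.02
eef_pos: [620.7, -22.6, 255.8]
tcp_rot: [-3.14, 0.003, 0.38]
contact_force: [1.3, -0.3, 0.1]
opening: 0.005
grasp_force: 0.0
```

{"name": "apply_moves", "arguments": {"deltas": [{"claw": 1,"delta_pos": [-2,3,-5],"yaw": 0},{"claw": 1,"delta_pos": [-4,4,-3],"yaw": 0},{"claw": -1,"delta_pos": [-4,4,0],"yaw": 0},{"claw": -1,"delta_pos": [-4,4,0],"yaw": 0},{"claw": -1,"delta_pos": [-3,4,0],"yaw": 0},{"claw": -1,"delta_pos": [-2,4,0],"yaw": 0},{"claw": -1,"delta_pos": [0,4,0],"yaw": 0},{"claw": -1,"delta_pos": [0,2,0],"yaw": 0}]}}

```text
clock: 10.02
eef_pos: [553.0, -363.3, 336.5]
tcp_rot: [3.141, -0.001, 0.378]
contact_force: [0.5, 0.6, -0.1]
opening: 1.0
grasp_force: 0.0
```

```bash
python3 look.py 4; python3 - <<'E'
from h import *
ims=[cv2.resize(ortho(dict(np.load(n+"4.npz")),np.array([630,50]),55,80,5.),(400,400)) for n in("side","top")]
cv2.imwrite("pics/o4.png",np.hstack(ims))
for n in("top4",):
    f=dict(np.load(n+".npz"));P=cloud(f).reshape(-1,3);r_=np.hypot(P[:,0]-597,P[:,1]-41)
    q=P[(P[:,2]>51)&(P[:,2]<60)&(r_>74)&(r_<140)&(P[:,0]>640)];print(len(q),cv2.minAreaRect(q[:,:2].astype(np.float32)))
E
```

```text
t 10.025 pos [ 553.05 -363.31  336.52] rot [ 3.14 -0.    0.38] F [ 0.45  0.62 -0.06] T [ 0.04 -0.03  0.02] open 0.9999819172858184 g 0.0
yaw 0.3783273748312168 rad 358.740143543754 tan -189.88842570145601 F rad,tan -0.41226935508681517 0.6510766173835483
side [596.16  41.34   0.38   0.71]
top [597.48  40.3    0.38   0.69]
312 ((686.3411865234375, 71.5429458618164), (45.07545471191406, 60.10850524902344), 18.82265281677246)
```

View pics/o4.png

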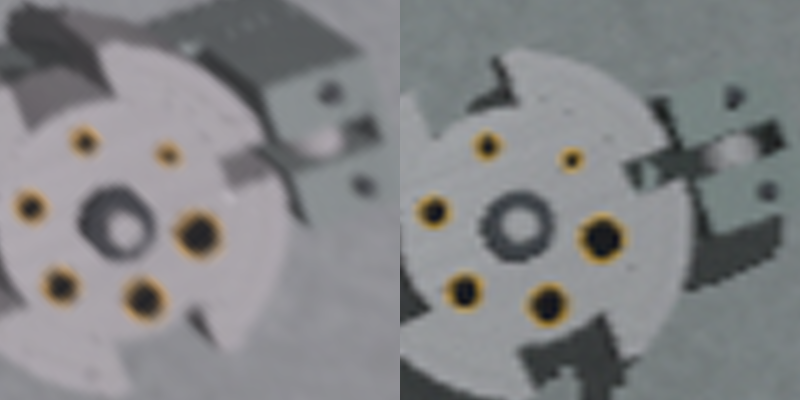

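```bash
python3 - <<'E'
from h import *
b=.38-np.pi/2
p=plan([553.05,-363.3,336.5,.378],bay(b,67,-1,260),8,1)
p=plan(p,bay(b,67,-1,216),6,1)
q=plan(p,bay(b,67,-7,216),3,1)
q=plan(q,bay(.345-np.pi/2,67,-9,216),4,1,3)
E
```

```text
[{"claw":1,"delta_pos":[2.36,-3.65,0.96],"yaw":-0},{"claw":1,"delta_pos":[2.36,-3.65,0.96],"yaw":-0},{"claw":1,"delta_pos":[2.36,-3.65,0.96],"yaw":-0},{"claw":1,"delta_pos":[2.36,-3.65,0.95],"yaw":-0},{"claw":1,"delta_pos":[2.36,-3.64,0.95],"yaw":-0},{"claw":1,"delta_pos":[2.36,-3.65,0.96],"yaw":-0.001},{"claw":1,"delta_pos":[2.37,-3.64,0.95],"yaw":-0},{"claw":1,"delta_pos":[2.37,-3.64,0.96],"yaw":-0.001}]
end [620.97 -22.42 260.     0.38]
[{"claw":1,"delta_pos":[-0,-0,0.73],"yaw":-0},{"claw":1,"delta_pos":[-0,-0,0.73],"yaw":-0},{"claw":1,"delta_pos":[-0,-0,0.73],"yaw":-0},{"claw":1,"delta_pos":[-0,-0,0.74],"yaw":0},{"claw":1,"delta_pos":[-0,-0,0.73],"yaw":0},{"claw":1,"delta_pos":[-0,-0,0.74],"yaw":0}]
end [620.97 -22.42 216.     0.38]
[{"claw":1,"delta_pos":[-0.2,-0,-0],"yaw":0},{"claw":1,"delta_pos":[-0.2,-0,-0],"yaw":0},{"claw":1,"delta_pos":[-0.2,-0,-0],"yaw":0}]
end [615.39 -24.65 216.     0.38]
[{"claw":1,"delta_pos":[-0.109,-0.01,-0],"yaw":0.009},{"claw":1,"delta_pos":[-0.109,-0.009,-0],"yaw":0.009},{"claw":1,"delta_pos":[-0.11,-0.008,-0],"yaw":0.009},{"claw":1,"delta_pos":[-0.109,-0.007,-0],"yaw":0.008}]
end [611.19 -25.9  216.     0.34]
```

{"name": "apply_moves", "arguments": {"deltas": [{"claw": 1,"delta_pos": [2.36,-3.65,0.96],"yaw": 0},{"claw": 1,"delta_pos": [2.36,-3.65,0.96],"yaw": 0},{"claw": 1,"delta_pos": [2.36,-3.65,0.96],"yaw": 0},{"claw": 1,"delta_pos": [2.36,-3.65,0.95],"yaw": 0},{"claw": 1,"delta_pos": [2.36,-3.64,0.95],"yaw": 0},{"claw": 1,"delta_pos": [2.36,-3.65,0.96],"yaw": -0.001},{"claw": 1,"delta_pos": [2.37,-3.64,0.95],"yaw": 0},{"claw": 1,"delta_pos": [2.37,-3.64,0.96],"yaw": -0.001}]}}

```text
clock: 11.12
eef_pos: [619.7, -18.1, 259.5]
tcp_rot: [-3.141, 0.0, 0.382]
contact_force: [-0.1, -0.2, 0.3]
opening: 0.001
grasp_force: 0.0
```

{"name": "apply_moves", "arguments": {"deltas": [{"claw": 1,"delta_pos": [0,0,0],"yaw": 0},{"claw": 1,"delta_pos": [0,0,0.73],"yaw": 0},{"claw": 1,"delta_pos": [0,0,0.73],"yaw": 0},{"claw": 1,"delta_pos": [0,0,0.73],"yaw": 0},{"claw": 1,"delta_pos": [0,0,0.74],"yaw": 0},{"claw": 1,"delta_pos": [0,0,0.73],"yaw": 0},{"claw": 1,"delta_pos": [0,0,0.74],"yaw": 0},{"claw": 1,"delta_pos": [0,0,0],"yaw": 0}]}}

```text
clock: 12.12
eef_pos: [620.0, -20.3, 214.4]
tcp_rot: [-3.141, 0.001, 0.382]
contact_force: [-1.3, 0.1, 0.7]
opening: 0.001
grasp_force: 0.0
```

{"name": "apply_moves", "arguments": {"deltas": [{"claw": 1,"delta_pos": [-0.2,0,0],"yaw": 0},{"claw": 1,"delta_pos": [-0.2,0,0],"yaw": 0},{"claw": 1,"delta_pos": [-0.2,0,0],"yaw": 0},{"claw": 1,"delta_pos": [-0.109,-0.01,0],"yaw": 0.009},{"claw": 1,"delta_pos": [-0.109,-0.009,0],"yaw": 0.009},{"claw": 1,"delta_pos": [-0.11,-0.008,0],"yaw": 0.009},{"claw": 1,"delta_pos": [-0.109,-0.007,0],"yaw": 0.008},{"claw": 1,"delta_pos": [0,0,0],"yaw": 0}]}}

```text
clock: 13.12
eef_pos: [610.6, -23.6, 215.3]
tcp_rot: [-3.141, -0.0, 0.347]
contact_force: [1.0, 3.1, 0.6]
opening: 0.002
grasp_force: 1.4
```

```bash
python3 look.py 5
```

```text
t 13.125 pos [610.61 -23.58 215.29] rot [-3.14 -0.    0.35] F [1.03 3.07 0.58] T [ 0.39 -0.31  0.  ] open 0.00215857732411466 g 1.3675262778997421
yaw 0.34660739911629546 rad 64.61105294943019 tan -8.862145986391617 F rad,tan -2.5354401948165792 2.0082913509854388
side [595.07  42.01   0.33   0.72]
top [584.72  62.15   0.94   0.35]
```

{"name": "apply_moves", "arguments": {"deltas": [{"claw": 1,"delta_pos": [0.3,0.2,0],"yaw": 0},{"claw": 1,"delta_pos": [0.4,0,0],"yaw": 0},{"claw": 1,"delta_pos": [0,0,-1],"yaw": 0},{"claw": 1,"delta_pos": [0,0,-3],"yaw": 0},{"claw": 1,"delta_pos": [-2,3,-5],"yaw": 0},{"claw": -1,"delta_pos": [-4,4,-3],"yaw": 0},{"claw": -1,"delta_pos": [-4,4,0],"yaw": 0},{"claw": -1,"delta_pos": [-4,4,0],"yaw": 0}]}}

```text
clock: 14.22
eef_pos: [536.8, -212.1, 335.9]
tcp_rot: [3.14, -0.001, 0.347]
contact_force: [0.2, -0.8, -0.0]
opening: 0.639
grasp_force: 0.0
```

{"name": "apply_moves", "arguments": {"deltas": [{"claw": -1,"delta_pos": [-3,4,0],"yaw": 0},{"claw": -1,"delta_pos": [-3,4,0],"yaw": 0},{"claw": -1,"delta_pos": [-2,3,0],"yaw": 0},{"claw": -1,"delta_pos": [0,0,0],"yaw": 0},{"claw": -1,"delta_pos": [0,0,0],"yaw": 0}]}}

```text
clock: 14.85
eef_pos: [499.7, -340.9, 334.7]
tcp_rot: [-3.141, -0.0, 0.346]
contact_force: [0.0, -0.2, 0.5]
opening: 0.997
grasp_force: 0.0
```

```bash
python3 look.py 6; python3 - <<'E'
from h import *
# block angle: fit block top outline+slot by correlation on greenish channel / brightness, die frame params (axis from turret fit, angle)
for n,a in(("side6",(596.2,41.3)),("top6",(597.5,40.3)),("side0",(595.8,41.3)),("top0",(597.4,40.6))):
    f=dict(np.load(n+".npz")); half,s=45,3.
    def patch(p):
        # sample die_table window x 70..125,y -40..40 at z55
        X,Y=np.meshgrid(np.arange(76,126,.5),np.arange(-40,40.1,.5)); c,sn=np.cos(p[2]),np.sin(p[2])
        uv=proj(f,np.stack([p[0]+c*X-sn*Y,p[1]+sn*X+c*Y,0*X+55],-1).reshape(-1,3)).reshape(*X.shape,2).astype(np.float32)
        return X,Y,cv2.remap(f["img"],uv[...,0],uv[...,1],cv2.INTER_CUBIC).astype(float)
    def cost(q):
        X,Y,g=patch([a[0]+q[1],a[1]+q[2],q[0]])
        G=cv2.GaussianBlur(g[...,1]-g[...,2],(0,0),2); sd=np.minimum(30-abs(Y),118-X)
        m=1/(1+np.exp(-np.clip(sd,-30,30))); k=(abs(Y)>12)
        return -np.corrcoef(m[k],G[k])[0,1]
    best=min((minimize(cost,[t,0,0],method="Nelder-Mead",options=dict(initial_simplex=[[t,0,0],[t+.05,0,0],[t,2,0],[t,0,2]])) for t in(.3,.34,.38)),key=lambda o:o.fun)
    q=best.x;print(n,"yaw",q[0],"axis",a[0]+q[1],a[1]+q[2],"corr",-best.fun, "blockcentre",a[0]+q[1]+95.5*np.cos(q[0]),a[1]+q[2]+95.5*np.sin(q[0]))
f=dict(np.load("top6.npz"));P=cloud(f).reshape(-1,3)
for n in("side6","top6"):
    P=cloud(dict(np.load(n+".npz"))).reshape(-1,3);q=P[(P[:,2]>86)&(P[:,2]<100)&(np.hypot(P[:,0]-497.5,P[:,1]+296.5)<35)];print(n,len(q),q.mean(0) if len(q) else 0)
E
```

```text
t 14.85 pos [ 499.69 -340.89  334.68] rot [-3.14 -0.    0.35] F [ 0.   -0.17  0.46] T [0.04 0.02 0.01] open 0.9972829417373988 g 0.0
yaw 0.3463142745618413 rad 325.4400738321734 tan -220.88646191775814 F rad,tan 0.1601424701155897 -0.055004027029287174
side [596.17  41.32   0.35   0.71]
top [597.48  40.3    0.35   0.69]
side6 yaw 0.32524389940785137 axis 594.1815812980259 43.61832761414381 corr 0.8349164597556465 blockcentre 684.67478551304 74.13438880984445
top6 yaw 0.3316740735392736 axis 596.8759096224039 40.611596932140856 corr 0.8466715422067286 blockcentre 687.1710207912189 71.70891030502469
side0 yaw 0.3347679745862674 axis 594.7816793519115 42.560129409871415 corr 0.8275483324163133 blockcentre 684.9801465016609 73.93665764094861
top0 yaw 0.3349283691037466 axis 597.3208719299123 40.4790459706979 corr 0.8423772782370348 blockcentre 687.5143052963365 71.87004113772633
side6 110 [ 497.1  -293.21   92.18]
top6 123 [ 497.53 -296.06   94.53]
```

```bash
python3 - <<'E'
from h import *
p=plan([499.7,-340.9,334.7,.346],[497.9,-296.6,290,.352],4,-1)
p=plan(p,[497.9,-296.6,232,.352],4,-1)
E
```

```text
[{"claw":-1,"delta_pos":[0.33,-1.06,1.12],"yaw":-0.002},{"claw":-1,"delta_pos":[0.34,-1.06,1.12],"yaw":-0.001},{"claw":-1,"delta_pos":[0.34,-1.05,1.12],"yaw":-0.002},{"claw":-1,"delta_pos":[0.33,-1.06,1.11],"yaw":-0.001}]
end [ 497.85 -296.57  290.      0.35]
[{"claw":-1,"delta_pos":[0,0,1.45],"yaw":-0},{"claw":-1,"delta_pos":[0,0,1.45],"yaw":-0},{"claw":-1,"delta_pos":[0,0,1.45],"yaw":-0},{"claw":-1,"delta_pos":[0,0,1.45],"yaw":-0}]
end [ 497.85 -296.57  232.      0.35]
```

{"name": "apply_moves", "arguments": {"deltas": [{"claw": -1,"delta_pos": [0.33,-1.06,1.12],"yaw": -0.002},{"claw": -1,"delta_pos": [0.34,-1.06,1.12],"yaw": -0.001},{"claw": -1,"delta_pos": [0.34,-1.05,1.12],"yaw": -0.002},{"claw": -1,"delta_pos": [0.33,-1.06,1.11],"yaw": -0.001},{"claw": -1,"delta_pos": [0,0,1.45],"yaw": 0},{"claw": -1,"delta_pos": [0,0,1.45],"yaw": 0},{"claw": -1,"delta_pos": [0,0,1.45],"yaw": 0},{"claw": -1,"delta_pos": [0,0,1.45],"yaw": 0}]}}

```text
clock: 15.95
eef_pos: [497.9, -297.3, 230.6]
tcp_rot: [-3.141, 0.0, 0.352]
contact_force: [1.1, -0.5, 0.3]
opening: 0.997
grasp_force: 0.0
```

{"name": "apply_moves", "arguments": {"deltas": [{"claw": 0.3,"delta_pos": [0,0,0],"yaw": 0},{"claw": 0.3,"delta_pos": [0,0,0],"yaw": 0},{"claw": 0.4,"delta_pos": [0,0,0],"yaw": 0},{"claw": 0.4,"delta_pos": [0,0,0],"yaw": 0}], "grip_force": 20}}

```text
clock: 16.45
eef_pos: [498.1, -297.1, 232.2]
tcp_rot: [3.141, -0.001, 0.353]
contact_force: [-0.6, 0.8, 0.7]
opening: 0.303
grasp_force: 0.0
```

```bash
python3 - <<'E'
from h import *
from rig import r
s=st()
for n in("side","top"):
    f=r.grab_frame(n);np.savez(n+"7.npz",**f)
ims=[]
for n in("side","top"):
    f=dict(np.load(n+"7.npz")); u=proj(f,[497.9,-296.6,80])[0].astype(int)
    ims.append(cv2.resize(f["img"][u[1]-45:u[1]+30,u[0]-40:u[0]+40],(400,375),interpolation=cv2.INTER_CUBIC))
cv2.imwrite("pics/g7.png",np.hstack(ims))
E
```

```text
t 16.45 pos [ 498.08 -297.05  232.24] rot [ 3.14 -0.    0.35] F [-0.59  0.78  0.7 ] T [-0.01  0.03 -0.01] open 0.30332609178015457 g 0.0
```

View pics/g7.png

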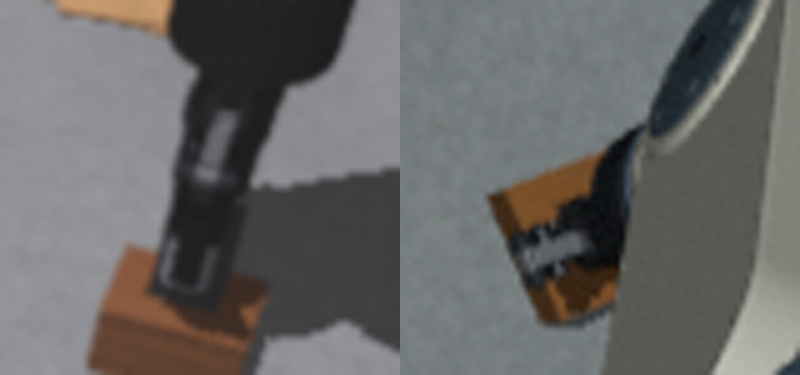

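The side view shows the near finger in front of the key just above the rest, at about (190,260). I'll close gently.

{"name": "apply_moves", "arguments": {"deltas": [{"claw": 0.6,"delta_pos": [0,0,0],"yaw": 0},{"claw": 0.7,"delta_pos": [0,0,0],"yaw": 0},{"claw": 0.8,"delta_pos": [0,0,0],"yaw": 0},{"claw": 1,"delta_pos": [0,0,0],"yaw": 0},{"claw": 1,"delta_pos": [0,0,0],"yaw": 0}], "grip_force": 20}}

```text
clock: 17.18
eef_pos: [498.1, -297.1, 232.0]
tcp_rot: [3.141, -0.0, 0.353]
contact_force: [-0.3, -0.3, 5.3]
opening: 0.23
grasp_force: 23.2
```

{"name": "apply_moves", "arguments": {"deltas": [{"claw": 1,"delta_pos": [0,0,0],"yaw": 0},{"claw": 1,"delta_pos": [0,0,0],"yaw": 0}], "grip_force": 70}}

```text
clock: 17.42
eef_pos: [498.1, -297.1, 232.2]
tcp_rot: [3.141, -0.0, 0.353]
contact_force: [-0.3, -0.7, 6.3]
opening: 0.227
grasp_force: 68.2
```

```bash
python3 -c "
from h import *
st()"
```

```text
t 17.425 pos [ 498.08 -297.1   232.15] rot [ 3.14 -0.    0.35] F [-0.27 -0.75  6.29] T [-0.1   0.18  0.  ] open 0.22672166794838244 g 68.19599390029907
```

```bash
python3 - <<'E'
from h import *
p=plan([498.1,-297.1,232.2,.353],[498.1,-297.1,317,.353],6,1)
p=plan(p,[659.2,62.7,317,.338],10,1)
E
```

```text
[{"claw":1,"delta_pos":[0,0,-1.41],"yaw":-0},{"claw":1,"delta_pos":[0,0,-1.41],"yaw":-0},{"claw":1,"delta_pos":[0,0,-1.41],"yaw":-0},{"claw":1,"delta_pos":[0,0,-1.42],"yaw":-0},{"claw":1,"delta_pos":[0,0,-1.42],"yaw":-0},{"claw":1,"delta_pos":[0,0,-1.41],"yaw":-0}]
end [ 498.1  -297.1   317.      0.35]
[{"claw":1,"delta_pos":[2.76,-2.82,0],"yaw":0.002},{"claw":1,"delta_pos":[2.75,-2.82,0],"yaw":0.001},{"claw":1,"delta_pos":[2.75,-2.83,0],"yaw":0.002},{"claw":1,"delta_pos":[2.74,-2.83,0],"yaw":0.001},{"claw":1,"delta_pos":[2.74,-2.84,0],"yaw":0.002},{"claw":1,"delta_pos":[2.73,-2.84,0],"yaw":0.001},{"claw":1,"delta_pos":[2.73,-2.84,0],"yaw":0.002},{"claw":1,"delta_pos":[2.72,-2.85,0],"yaw":0.001}]
[{"claw":1,"delta_pos":[2.72,-2.85,0],"yaw":0.001},{"claw":1,"delta_pos":[2.72,-2.86,0],"yaw":0.002}]
end [659.2   62.69 317.     0.34]
```

{"name": "apply_moves", "arguments": {"deltas": [{"claw": 1,"delta_pos": [0,0,-0.5],"yaw": 0},{"claw": 1,"delta_pos": [0,0,-1.0],"yaw": 0},{"claw": 1,"delta_pos": [0,0,-1.4],"yaw": 0},{"claw": 1,"delta_pos": [0,0,-1.4],"yaw": 0},{"claw": 1,"delta_pos": [0,0,-1.4],"yaw": 0},{"claw": 1,"delta_pos": [0,0,-1.4],"yaw": 0},{"claw": 1,"delta_pos": [0,0,-1.38],"yaw": 0},{"claw": 1,"delta_pos": [0,0,0],"yaw": 0}]}}

```text
clock: 18.42
eef_pos: [498.3, -297.2, 317.9]
tcp_rot: [3.14, -0.001, 0.353]
contact_force: [0.1, -0.5, -2.0]
opening: 0.227
grasp_force: 69.0
```

{"name": "apply_moves", "arguments": {"deltas": [{"claw": 1,"delta_pos": [2.76,-2.82,0],"yaw": 0.002},{"claw": 1,"delta_pos": [2.75,-2.82,0],"yaw": 0.001},{"claw": 1,"delta_pos": [2.75,-2.83,0],"yaw": 0.002},{"claw": 1,"delta_pos": [2.74,-2.83,0],"yaw": 0.001},{"claw": 1,"delta_pos": [2.74,-2.84,0],"yaw": 0.002},{"claw": 1,"delta_pos": [2.73,-2.84,0],"yaw": 0.001},{"claw": 1,"delta_pos": [2.73,-2.84,0],"yaw": 0.002},{"claw": 1,"delta_pos": [2.72,-2.85,0],"yaw": 0.001}]}}

```text
clock: 19.42
eef_pos: [627.1, -7.9, 315.9]
tcp_rot: [-3.141, 0.001, 0.341]
contact_force: [0.3, 0.1, -1.7]
opening: 0.227
grasp_force: 68.9
```

{"name": "apply_moves", "arguments": {"deltas": [{"claw": 1,"delta_pos": [2.72,-2.85,0],"yaw": 0.001},{"claw": 1,"delta_pos": [2.72,-2.86,0],"yaw": 0.002},{"claw": 1,"delta_pos": [0,0,0],"yaw": 0},{"claw": 1,"delta_pos": [0,0,0],"yaw": 0},{"claw": 1,"delta_pos": [0,0,0],"yaw": 0}]}}

```text
clock: 20.05
eef_pos: [658.7, 61.9, 316.2]
tcp_rot: [-3.142, 0.001, 0.337]
contact_force: [-0.9, -0.6, -2.1]
opening: 0.23
grasp_force: 69.1
```

```bash
python3 - <<'E'
from h import *
from rig import r
s=st(); p=s["eef_pos"]
ims=[]
for n in("side","top"):
    f=r.grab_frame(n);np.savez(n+"8.npz",**f)
    P=cloud(f);zf=p[2]-222.2
    m=(P[...,2]>zf+2)&(P[...,2]<zf+42)&(np.hypot(P[...,0]-p[0],P[...,1]-p[1])<30)
    q=P[m]; print(n,len(q),q.min(0) if len(q) else 0,q.max(0) if len(q) else 0)
    u=proj(f,[p[0],p[1],zf])[0];print("foot px",u);u=u.astype(int)
    ims.append(cv2.resize(f["img"][u[1]-40:u[1]+35,u[0]-40:u[0]+40],(400,375),interpolation=cv2.INTER_CUBIC))
cv2.imwrite("pics/g8.png",np.hstack(ims))
E
```

```text
t 20.05 pos [658.68  61.87 316.21] rot [-3.14  0.    0.34] F [-0.86 -0.6  -2.1 ] T [-0.03  0.01  0.02] open 0.22965437425978366 g 69.14789915084839
side 220 [639.55  49.69  96.42] [673.16  74.37 135.22]
foot px [286.33 195.05]
top 0 0 0
foot px [288.   176.38]
```

View pics/g8.png

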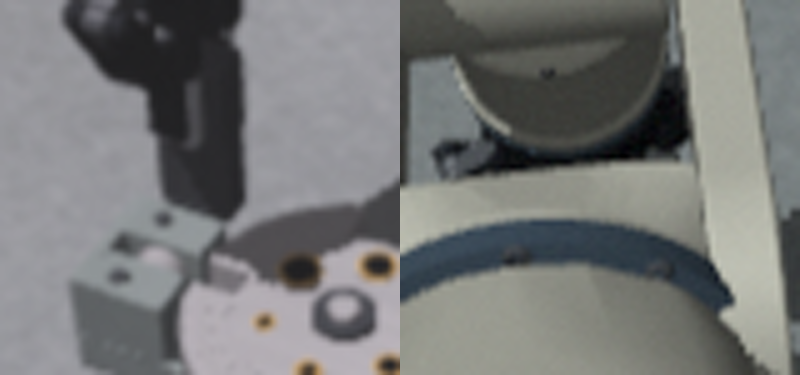

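```bash
cat > kf.py <<'E'
from h import *
def keyfit(f,p,yaw,zoff=222.2):
    P=cloud(f).reshape(-1,3); c,s=np.cos(yaw),np.sin(yaw); d=P-[p[0],p[1],p[2]-zoff]
    q=np.c_[c*d[:,0]+s*d[:,1],-s*d[:,0]+c*d[:,1],d[:,2]]
    return q
if __name__=="__main__":
    f=dict(np.load("side8.npz"))
    q=keyfit(f,[658.7,61.9,316.2],.337)
    k=q[(q[:,2]>-8)&(q[:,2]<40)&(abs(q[:,0])<28)&(abs(q[:,1])<22)]
    print(len(k)); 
    print("y hist",np.histogram(k[:,1],np.arange(-20,21,2))); print("x hist",np.histogram(k[:,0],np.arange(-26,27,2)))
    yf=k[(abs(k[:,0])<12)&(k[:,2]>8)&(k[:,2]<36)]; print("+y face",np.median(yf[:,1]),np.polyfit(yf[:,0],yf[:,1],1),np.polyfit(yf[:,2],yf[:,1],1))
    xf=k[(k[:,0]<-14)&(abs(k[:,1])<4)&(k[:,2]>8)]; print("-x face",len(xf),np.median(xf[:,0]) if len(xf) else 0)
    print("lowest z",np.percentile(k[:,2],[0,1,3,5]))
    # die features same camera: block top and turret seen in same frame
    f6=dict(np.load("side6.npz"))
E
python3 kf.py
```

```text
222
y hist (array([  0,   0,   0,   0,   0,   0,   1,   6,   4,   6,   7,   9,  81,
       105,   3,   0,   0,   0,   0,   0]), array([-20, -18, -16, -14, -12, -10,  -8,  -6,  -4,  -2,   0,   2,   4,
         6,   8,  10,  12,  14,  16,  18,  20]))
x hist (array([ 0,  0,  0,  0, 34, 16, 14, 10, 15,  8, 14,  9, 10, 12, 11, 10, 10,
       12, 10, 13,  8,  6,  0,  0,  0,  0]), array([-26, -24, -22, -20, -18, -16, -14, -12, -10,  -8,  -6,  -4,  -2,
         0,   2,   4,   6,   8,  10,  12,  14,  16,  18,  20,  22,  24,
        26]))
+y face 6.149299490300597 [0.   6.19] [-0.    6.21]
-x face 23 -16.594828736216847
lowest z [-0.84 -0.27  1.99  3.62]
```

```bash
python3 - <<'E'
from h import *
out=[]
for n,z,a in(("side6",54.1,(596.8,40.7)),("top6",54.8,(596.8,40.7))):
    f=dict(np.load(n+".npz")); X,Y=np.meshgrid(np.arange(44,122,.25),np.arange(34,-34.1,-.25)); c,s=np.cos(.336),np.sin(.336)
    uv=proj(f,np.stack([a[0]+c*X-s*Y,a[1]+s*X+c*Y,0*X+z],-1).reshape(-1,3)).reshape(*X.shape,2).astype(np.float32)
    g=cv2.remap(f["img"],uv[...,0],uv[...,1],cv2.INTER_CUBIC)
    for y in range(-30,31,5): cv2.line(g,(0,int((34-y)*4)),(5 if y else 311,int((34-y)*4)),(0,0,255),1)
    for y in(-6.5,6.5): cv2.line(g,(116,int((34-y)*4)),(311,int((34-y)*4)),(0,255,255),1)
    out.append(cv2.resize(g,None,fx=1.25,fy=1.6))
cv2.imwrite("pics/die.png",np.hstack(out))
E
```

```text
(no output)
```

View pics/die.png

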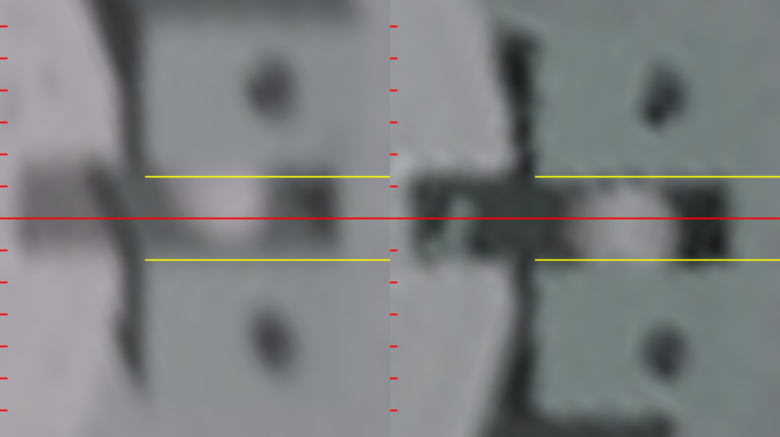

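{"name": "apply_moves", "arguments": {"deltas": [{"claw": 1,"delta_pos": [0,0,1],"yaw": 0},{"claw": 1,"delta_pos": [0,0,1],"yaw": 0},{"claw": 1,"delta_pos": [0,0,0.5],"yaw": 0},{"claw": 1,"delta_pos": [0,0,0],"yaw": 0},{"claw": 1,"delta_pos": [0,0,0],"yaw": 0}]}}

```text
clock: 20.78
eef_pos: [659.2, 62.8, 291.7]
tcp_rot: [3.142, -0.0, 0.338]
contact_force: [-0.1, -1.5, -1.5]
opening: 0.223
grasp_force: 69.1
```

```bash
cat > d.py <<'E'
from h import *
s=st();p=s["eef_pos"];t=np.array([659.1,62.5])-p[:2];y=s["tcp_rot"][2];c,sn=np.cos(y),np.sin(y)
print("err tool x,y (mm) to target",c*t[0]+sn*t[1],sn*t[0]-c*t[1],"yaw err",.336-y,"foot z",p[2]-222.2)
F=s["contact_force"];print("F along die x,y",c*F[0]+sn*F[1],-sn*F[0]+c*F[1],"z",F[2])
E
python3 d.py
```

```text
t 20.775 pos [659.24  62.84 291.7 ] rot [ 3.14 -0.    0.34] F [-0.13 -1.49 -1.47] T [-0.03 -0.04  0.05] open 0.22275760218781843 g 69.13902282714844
err tool x,y (mm) to target -0.24303027972526672 0.2763872354825182 yaw err -0.0018711669366511807 foot z 69.4981449195866
F along die x,y -0.6204458675921825 -1.3636958819783023 z -1.469930629561098
```

{"name": "apply_moves", "arguments": {"deltas": [{"claw": 1,"delta_pos": [-0.02,0.02,0.5],"yaw": 0.002},{"claw": 1,"delta_pos": [0,0,0.4],"yaw": 0},{"claw": 1,"delta_pos": [0,0,0.2],"yaw": 0},{"claw": 1,"delta_pos": [0,0,0.1],"yaw": 0},{"claw": 1,"delta_pos": [0,0,0.1],"yaw": 0},{"claw": 1,"delta_pos": [0,0,0],"yaw": 0}]}}

```text
clock: 21.52
eef_pos: [659.0, 62.5, 278.5]
tcp_rot: [-3.142, 0.0, 0.336]
contact_force: [-0.4, 0.5, -1.6]
opening: 0.23
grasp_force: 69.1
```

{"name": "apply_moves", "arguments": {"deltas": [{"claw": 1,"delta_pos": [0,0,0.1],"yaw": 0},{"claw": 1,"delta_pos": [0,0,0.1],"yaw": 0},{"claw": 1,"delta_pos": [0,0,0.1],"yaw": 0}]}}

```text
clock: 21.9
eef_pos: [659.0, 62.5, 275.5]
tcp_rot: [3.142, -0.0, 0.336]
contact_force: [0.0, -0.1, -2.2]
opening: 0.227
grasp_force: 69.1
```

```bash
python3 d.py
```

```text
t 21.9 pos [658.98  62.54 275.51] rot [ 3.14 -0.    0.34] F [ 0.02 -0.06 -2.19] T [ 0.02 -0.04  0.01] open 0.2265604946851192 g 69.14073944091797
err tool x,y (mm) to target 0.10368047158918169 0.07718204663380211 yaw err 0.00016551783575996515 foot z 53.311700802999155
F along die x,y -0.0011828358623738044 -0.06332583598384846 z -2.18937561423738
```

Foot is at about 53 with no contact, so it is entering the mouth. I'll continue in 1 mm steps.

{"name": "apply_moves", "arguments": {"deltas": [{"claw": 1,"delta_pos": [0,0,0.1],"yaw": 0},{"claw": 1,"delta_pos": [0,0,0.1],"yaw": 0},{"claw": 1,"delta_pos": [0,0,0],"yaw": 0}]}}

```text
clock: 22.28
eef_pos: [658.9, 62.5, 273.4]
tcp_rot: [-3.142, 0.0, 0.336]
contact_force: [0.9, 0.2, -1.8]
opening: 0.221
grasp_force: 69.1
```

{"name": "apply_moves", "arguments": {"deltas": [{"claw": 1,"delta_pos": [0,0,0.1],"yaw": 0},{"claw": 1,"delta_pos": [0,0,0.1],"yaw": 0}]}}

```text
clock: 22.52
eef_pos: [659.0, 62.5, 271.5]
tcp_rot: [3.142, -0.0, 0.336]
contact_force: [0.6, 0.1, -2.5]
opening: 0.231
grasp_force: 69.2
```

```bash
python3 d.py
```

```text
t 22.525 pos [658.99  62.49 271.52] rot [ 3.14 -0.    0.34] F [ 0.63  0.07 -2.49] T [-0.07 -0.    0.01] open 0.23090380098550728 g 69.15558457374573
err tool x,y (mm) to target 0.10596431939000445 0.028860613944912225 yaw err 0.0002318547468486698 foot z 49.317154243639095
F along die x,y 0.622551839266341 -0.1392299905325827 z -2.493868521968971
```

{"name": "apply_moves", "arguments": {"deltas": [{"claw": 1,"delta_pos": [0,0,0.1],"yaw": 0},{"claw": 1,"delta_pos": [0,0,0.1],"yaw": 0},{"claw": 1,"delta_pos": [0,0,0],"yaw": 0}]}}

```text
clock: 22.9
eef_pos: [659.0, 62.5, 269.4]
tcp_rot: [3.142, 0.0, 0.336]
contact_force: [0.3, -0.7, -3.0]
opening: 0.223
grasp_force: 69.0
```

{"name": "apply_moves", "arguments": {"deltas": [{"claw": 1,"delta_pos": [0,0,0.1],"yaw": 0},{"claw": 1,"delta_pos": [0,0,0.1],"yaw": 0},{"claw": 1,"delta_pos": [0,0,0],"yaw": 0}]}}

```text
clock: 23.28
eef_pos: [659.0, 62.5, 267.4]
tcp_rot: [3.142, 0.0, 0.336]
contact_force: [0.8, -0.0, -2.9]
opening: 0.226
grasp_force: 68.9
```

```bash
python3 d.py
```

```text
t 23.275 pos [658.97  62.5  267.45] rot [3.14 0.   0.34] F [ 0.84 -0.03 -2.91] T [-0.18 -0.19  0.04] open 0.22618199610184717 g 68.90670418739319
err tool x,y (mm) to target 0.1261584978713815 0.04441398126710262 yaw err 0.00019327348972869585 foot z 45.24501422315916
F along die x,y 0.7844844945167629 -0.3082454624914743 z -2.911784518179114
```

{"name": "apply_moves", "arguments": {"deltas": [{"claw": 1,"delta_pos": [0,0,0.1],"yaw": 0},{"claw": 1,"delta_pos": [0,0,0.1],"yaw": 0},{"claw": 1,"delta_pos": [0,0,0],"yaw": 0}]}}

```text
clock: 23.65
eef_pos: [659.0, 62.5, 265.5]
tcp_rot: [3.142, -0.0, 0.336]
contact_force: [0.1, 0.6, -2.7]
opening: 0.23
grasp_force: 68.8
```

{"name": "apply_moves", "arguments": {"deltas": [{"claw": 1,"delta_pos": [0,0,0.1],"yaw": 0},{"claw": 1,"delta_pos": [0,0,0.1],"yaw": 0},{"claw": 1,"delta_pos": [0,0,0],"yaw": 0}]}}

```text
clock: 24.02
eef_pos: [658.9, 62.5, 263.6]
tcp_rot: [3.142, 0.0, 0.336]
contact_force: [-1.0, -1.7, -0.4]
opening: 0.227
grasp_force: 69.2
```

{"name": "apply_moves", "arguments": {"deltas": [{"claw": 1,"delta_pos": [0,0,0.1],"yaw": 0},{"claw": 1,"delta_pos": [0,0,0.1],"yaw": 0},{"claw": 1,"delta_pos": [0,0,0],"yaw": 0}]}}

```text
clock: 24.4
eef_pos: [658.7, 62.4, 261.9]
tcp_rot: [3.142, 0.001, 0.336]
contact_force: [-3.3, -2.8, 4.5]
opening: 0.228
grasp_force: 70.0
```

```bash
python3 d.py
```

```text
t 24.4 pos [658.67  62.36 261.86] rot [3.14 0.   0.34] F [-3.33 -2.81  4.46] T [-0.52  0.69 -0.1 ] open 0.2279921724010742 g 69.96629476547241
err tool x,y (mm) to target 0.4542866867209704 0.011441441263139313 yaw err 0.00013730056558464154 foot z 39.65697492034553
F along die x,y -4.072040687807325 -1.557529081812622 z 4.463067376740076
```

{"name": "apply_moves", "arguments": {"deltas": [{"claw": 1,"delta_pos": [-0.02,0,0.1],"yaw": 0},{"claw": 1,"delta_pos": [0,0,0.1],"yaw": 0},{"claw": 1,"delta_pos": [0,0,0],"yaw": 0}]}}

```text
clock: 24.78
eef_pos: [658.6, 62.3, 259.9]
tcp_rot: [3.142, 0.001, 0.336]
contact_force: [-3.3, -2.9, 4.8]
opening: 0.22
grasp_force: 70.0
```

{"name": "apply_moves", "arguments": {"deltas": [{"claw": 1,"delta_pos": [0,0,0.1],"yaw": 0},{"claw": 1,"delta_pos": [0,0,0.1],"yaw": 0},{"claw": 1,"delta_pos": [0,0,0],"yaw": 0}]}}

```text
clock: 25.15
eef_pos: [658.6, 62.3, 257.4]
tcp_rot: [3.142, 0.001, 0.336]
contact_force: [-2.8, -3.1, 3.7]
opening: 0.227
grasp_force: 69.8
```

```bash
python3 d.py
```

```text
t 25.15 pos [658.59  62.31 257.43] rot [3.14 0.   0.34] F [-2.84 -3.09  3.69] T [-0.65  0.67 -0.04] open 0.2265042709464363 g 69.83787417411804
err tool x,y (mm) to target 0.5408176804862471 -0.011934691944122583 yaw err 0.00019095703434451883 foot z 35.234269334171245
F along die x,y -3.7013186547078263 -1.983139175883971 z 3.6895792705618486
```

{"name": "apply_moves", "arguments": {"deltas": [{"claw": 1,"delta_pos": [0,0,0.1],"yaw": 0},{"claw": 1,"delta_pos": [0,0,0.1],"yaw": 0},{"claw": 1,"delta_pos": [0,0,0.1],"yaw": 0},{"claw": 1,"delta_pos": [0,0,0.1],"yaw": 0},{"claw": 1,"delta_pos": [0,0,0],"yaw": 0}]}}

```text
clock: 25.78
eef_pos: [658.6, 62.3, 253.2]
tcp_rot: [-3.142, 0.001, 0.336]
contact_force: [-3.0, -3.7, 2.1]
opening: 0.221
grasp_force: 69.4
```

{"name": "apply_moves", "arguments": {"deltas": [{"claw": 1,"delta_pos": [0,0,0.1],"yaw": 0},{"claw": 1,"delta_pos": [0,0,0.1],"yaw": 0},{"claw": 1,"delta_pos": [0,0,0.1],"yaw": 0},{"claw": 1,"delta_pos": [0,0,0.1],"yaw": 0},{"claw": 1,"delta_pos": [0,0,0],"yaw": 0}]}}

```text
clock: 26.4
eef_pos: [658.6, 62.3, 249.3]
tcp_rot: [3.142, 0.001, 0.336]
contact_force: [-3.3, -3.9, 2.6]
opening: 0.223
grasp_force: 69.6
```

{"name": "apply_moves", "arguments": {"deltas": [{"claw": 1,"delta_pos": [0,0,0.1],"yaw": 0},{"claw": 1,"delta_pos": [0,0,0.1],"yaw": 0},{"claw": 1,"delta_pos": [0,0,0],"yaw": 0}]}}

```text
clock: 26.78
eef_pos: [658.6, 62.3, 247.3]
tcp_rot: [3.142, 0.001, 0.336]
contact_force: [-3.4, -4.9, 2.6]
opening: 0.227
grasp_force: 69.6
```

```bash
python3 d.py
```

```text
t 26.775 pos [658.6   62.31 247.29] rot [3.14 0.   0.34] F [-3.42 -4.86  2.61] T [-0.8   0.63  0.01] open 0.22727896946519144 g 69.61275815963745
err tool x,y (mm) to target 0.5323698811359845 -0.014423699232309406 yaw err 0.00016428405676077729 foot z 25.086329673516502
F along die x,y -4.826114853383541 -3.4631900563189832 z 2.6095853673645313
```

{"name": "apply_moves", "arguments": {"deltas": [{"claw": 1,"delta_pos": [0,0.03,0.1],"yaw": 0},{"claw": 1,"delta_pos": [0,0,0.1],"yaw": 0},{"claw": 1,"delta_pos": [0,0,0],"yaw": 0}]}}

```text
clock: 27.15
eef_pos: [658.7, 62.2, 245.2]
tcp_rot: [-3.141, 0.001, 0.336]
contact_force: [-3.8, -3.2, 1.5]
opening: 0.227
grasp_force: 69.7
```

{"name": "apply_moves", "arguments": {"deltas": [{"claw": 1,"delta_pos": [0,0,0.1],"yaw": 0},{"claw": 1,"delta_pos": [0,0,0.05],"yaw": 0},{"claw": 1,"delta_pos": [0,0,0],"yaw": 0}]}}

```text
clock: 27.52
eef_pos: [658.7, 62.2, 243.8]
tcp_rot: [-3.141, 0.001, 0.336]
contact_force: [-4.6, -3.4, 1.8]
opening: 0.224
grasp_force: 69.7
```

```bash
python3 d.py
```

```text
t 27.525 pos [658.68  62.21 243.81] rot [-3.14  0.    0.34] F [-4.65 -3.41  1.77] T [-0.55  0.76 -0.03] open 0.22405554319291032 g 69.66610908508301
err tool x,y (mm) to target 0.49627618571010207 -0.13507313327013193 yaw err 0.00014484069285053414 foot z 21.607282302347926
F along die x,y -5.5107971548644645 -1.6877277324176476 z 1.77383149805297
```

{"name": "apply_moves", "arguments": {"deltas": [{"claw": 1,"delta_pos": [0,0,0.05],"yaw": 0},{"claw": 1,"delta_pos": [0,0,0.05],"yaw": 0},{"claw": 1,"delta_pos": [0,0,0],"yaw": 0}]}}

```text
clock: 27.9
eef_pos: [658.7, 62.2, 242.8]
tcp_rot: [-3.141, 0.001, 0.336]
contact_force: [-4.7, -3.4, 2.2]
opening: 0.226
grasp_force: 69.7
```

{"name": "apply_moves", "arguments": {"deltas": [{"claw": 1,"delta_pos": [0,0,0.05],"yaw": 0},{"claw": 1,"delta_pos": [0,0,0],"yaw": 0}]}}

```text
clock: 28.15
eef_pos: [658.7, 62.2, 242.3]
tcp_rot: [-3.141, 0.001, 0.336]
contact_force: [-4.6, -3.2, 1.9]
opening: 0.224
grasp_force: 69.7
```

{"name": "apply_moves", "arguments": {"deltas": [{"claw": 1,"delta_pos": [0,0,0.05],"yaw": 0},{"claw": 1,"delta_pos": [0,0,0],"yaw": 0}]}}

```text
clock: 28.4
eef_pos: [658.7, 62.2, 242.2]
tcp_rot: [-3.141, 0.001, 0.336]
contact_force: [-5.0, -2.9, 4.4]
opening: 0.231
grasp_force: 70.3
```

{"name": "apply_moves", "arguments": {"deltas": [{"claw": 1,"delta_pos": [0,0,0.03],"yaw": 0},{"claw": 1,"delta_pos": [0,0,0],"yaw": 0}]}}

```text
clock: 28.65
eef_pos: [658.7, 62.2, 242.2]
tcp_rot: [-3.141, 0.001, 0.336]
contact_force: [-6.0, -2.5, 7.5]
opening: 0.228
grasp_force: 70.5
```

{"name": "apply_moves", "arguments": {"deltas": [{"claw": 1,"delta_pos": [0,0,0.03],"yaw": 0},{"claw": 1,"delta_pos": [0,0,0],"yaw": 0}]}}

```text
clock: 28.9
eef_pos: [658.7, 62.2, 242.2]
tcp_rot: [-3.141, 0.0, 0.336]
contact_force: [-6.6, -3.4, 10.1]
opening: 0.223
grasp_force: 70.9
```

```bash
python3 d.py
```

```text
t 28.9 pos [658.73  62.23 242.18] rot [-3.14  0.    0.34] F [-6.65 -3.36 10.05] T [-0.58  1.37  0.06] open 0.22307284273362352 g 70.8873188495636
err tool x,y (mm) to target 0.44390493916745605 -0.13411096298605102 yaw err 0.00013106574659332848 foot z 19.978080585367337
F along die x,y -7.385513742103965 -0.9808062638302224 z 10.053972380962641
```

{"name": "apply_moves", "arguments": {"deltas": [{"claw": 1,"delta_pos": [-0.04,0,0],"yaw": 0},{"claw": 1,"delta_pos": [0,0,0],"yaw": 0}], "grip_force": 20}}

```text
clock: 29.15
eef_pos: [658.5, 62.2, 242.2]
tcp_rot: [-3.141, -0.0, 0.336]
contact_force: [-6.4, -2.3, 9.5]
opening: 0.221
grasp_force: 70.8
```

{"name": "apply_moves", "arguments": {"deltas": [{"claw": 0.4,"delta_pos": [0,0,0],"yaw": 0},{"claw": 0.2,"delta_pos": [0,0,0],"yaw": 0},{"claw": 0.1,"delta_pos": [0,0,0],"yaw": 0}]}}

```text
clock: 29.52
eef_pos: [658.8, 62.2, 241.4]
tcp_rot: [-3.142, -0.001, 0.336]
contact_force: [0.5, 0.4, -0.1]
opening: 0.449
grasp_force: 0.0
```

```bash
python3 d.py; cat > kl.py <<'E'
from kf import *
from rig import r
import sys
f=r.grab_frame("side");np.savez("side"+sys.argv[1]+".npz",**f)
q=keyfit(f,[659.1,62.5,242.2],.336)
k=q[(q[:,2]>37)&(q[:,2]<92)&(abs(q[:,0])<28)&(abs(q[:,1])<22)]
t=k[(k[:,2]>80)&(abs(k[:,0])<14)&(abs(k[:,1])<7)];print("top z",len(t),np.percentile(t[:,2],[10,50,90]) if len(t) else 0)
y=k[(k[:,2]>48)&(k[:,2]<78)&(abs(k[:,0])<13)];y=y[abs(y[:,1]-10)<4]
if len(y)>5: print("+y face",len(y),np.median(y[:,1]),"tilt,yaw",np.polyfit(y[:,2],y[:,1],1)[0],np.polyfit(y[:,0],y[:,1],1)[0])
x=k[(k[:,2]>48)&(k[:,2]<78)&(abs(k[:,1])<7)&(abs(k[:,0]+17)<4)]
if len(x)>5: print("-x face",len(x),np.median(x[:,0]),"tilt",np.polyfit(x[:,2],x[:,0],1)[0])
E
python3 kl.py 9
```

```text
t 29.525 pos [658.78  62.24 241.41] rot [-3.14 -0.    0.34] F [ 0.46  0.44 -0.11] T [ 0.01 -0.01  0.01] open 0.4492089619341021 g 0.0
err tool x,y (mm) to target 0.38656243329190354 -0.1392271118029373 yaw err 0.00021540575929862582 foot z 19.207202930452837
F along die x,y 0.5825816196950944 0.2636203222735545 z -0.10924992667872324
top z 31 [82.42 84.05 85.43]
+y face 40 10.34668170345741 tilt,yaw -0.009400891222399309 0.06741740341286599
-x face 35 -17.137216440550713 tilt 0.0032795045876074826
```

Released: the key stands upright, its top is at home height, and it is in position. I'll withdraw and check.

{"name": "apply_moves", "arguments": {"deltas": [{"claw": 0,"delta_pos": [0,0,0],"yaw": 0},{"claw": -0.2,"delta_pos": [0,0,-0.5],"yaw": 0},{"claw": -0.2,"delta_pos": [0,0,-2],"yaw": 0},{"claw": -0.2,"delta_pos": [0,0,-3],"yaw": 0},{"claw": -0.2,"delta_pos": [0,0,-4],"yaw": 0},{"claw": -0.2,"delta_pos": [-3,4,-1],"yaw": 0},{"claw": -0.2,"delta_pos": [-4,4,0],"yaw": 0},{"claw": -0.2,"delta_pos": [-4,4,0],"yaw": 0}]}}

```text
clock: 30.58
eef_pos: [593.6, -88.7, 348.4]
tcp_rot: [3.14, -0.002, 0.337]
contact_force: [1.1, -1.2, -0.2]
opening: 0.597
grasp_force: 0.0
```

{"name": "apply_moves", "arguments": {"deltas": [{"claw": -0.2,"delta_pos": [-4,4,0],"yaw": 0},{"claw": -0.2,"delta_pos": [-4,4,0],"yaw": 0},{"claw": -0.2,"delta_pos": [-4,4,0],"yaw": 0},{"claw": -0.2,"delta_pos": [-2,4,0],"yaw": 0},{"claw": -0.2,"delta_pos": [0,0,0],"yaw": 0},{"claw": -0.2,"delta_pos": [0,0,0],"yaw": 0}]}}

```text
clock: 31.32
eef_pos: [514.8, -284.5, 347.4]
tcp_rot: [3.141, -0.001, 0.335]
contact_force: [-0.3, -0.2, 0.4]
opening: 0.601
grasp_force: 0.0
```

```bash
python3 kl.py 10; python3 look.py 11; python3 - <<'E'
from h import *
ims=[]
for n in("side11","top11"):
    f=dict(np.load(n+".npz"));u=proj(f,[640,55,60])[0].astype(int)
    ims.append(cv2.resize(f["img"][u[1]-45:u[1]+45,u[0]-48:u[0]+48],(400,375),interpolation=cv2.INTER_CUBIC))
cv2.imwrite("pics/fin.png",np.hstack(ims))
E
```

```text
top z 58 [83.02 84.1  85.07]
+y face 109 10.65169499033353 tilt,yaw -0.006688528356715639 -0.009551621655045783
-x face 30 -17.3188544493443 tilt -0.017732242152630806
t 31.375 pos [ 514.91 -283.95  347.12] rot [ 3.14 -0.    0.34] F [-1.2   0.01  0.57] T [ 0.07 -0.    0.05] open 0.6010774184664472 g 0.0
yaw 0.3361088681675346 rad 278.937368364713 tan -184.40656237597443 F rad,tan -0.40955783353081077 -1.1321561447526844
side [596.02  40.93   0.34   0.57]
top [597.85  39.79   0.34   0.57]
```

View pics/fin.png

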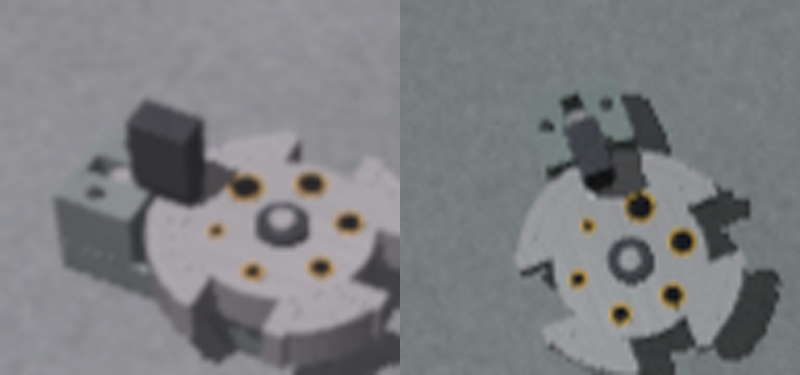

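The key stands upright and home in notch and slot, seen at (165,150) in the side view and (590,140) in the top view. The turret is at 0.34 rad, in line with the block, and the gripper is clear.

```bash
python3 -c "
from rig import r
print(r.sign_off())"
```

```text
the job is handed in; nothing more can be done
None
```

I turned the turret until its notch faced the slot, pressed the key down until it stopped on the slot floor (about 10 N measured there), let go and handed the job in at about 31 s; the sign-off returned no verdict, but the last images showed the key upright and home with the gripper clear.

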